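Set the length stop of a wire-cutter's collecting trough one notch longer

ROBOT

A 7-joint arm with a two-finger parallel gripper is mounted at the origin on the work surface. World frame = base frame: x ahead of the robot, y to its left, z up, the work surface at z = 0. Lengths are in m, angles in rad, forces in N, time in s.
With the tool pointing down it reaches from about 0.4 to 0.875 m from the base axis. Payload 19.3 kg.
Tool frame: the origin (TCP) lies midway between the tips of the shut fingers; the grasp point (between the pads) lies 19 mm behind it; z points along the fingers, y is the line along which they close (so a half turn about z gives the same grasp; the last joint's range is limited). The gripper opens to 85 mm and grips with 20 to 120 N. Pads are 22 mm wide; open, the fingers measure 114 mm over their backs; the gripper's body (76 mm by 85 mm) begins 54 mm behind the grasp point. The pads swing forward as they close: fully open they stand 13 mm farther back than shut.
Start: joints at [1.072, 0.521, -0.036, 1.599, 0.021, 1.021, -0.113], TCP at [0.26, -0.568, 0.231] pointing down, gripper open.
Joint ranges: [-2.91, 2.91], [-0.3, 2.13], [-1.5, 1.42], [0.17, 2.43], [-1.26, 4.41], [0.16, 1.93], [-2.52, 2.52]. Speed limits (rad/s): [1.89, 1.89, 2.39, 2.39, 3.01, 3.01, 3.01].

INTERFACE

Orientations are given as [roll, pitch, yaw] about the fixed x, y, z axes, in that order (R = Rz(yaw) Ry(pitch) Rx(roll)).
In Python, from workcell import * gives the robot as it stands.
- The arm moves only by the shell command python3 -m creep 'ROWS' [FORCE]. ROWS is JSON, a list that holds one entry, the list of rows, each a list of 7 numbers: the closure, from -1 (fully open) to 1 (shut), then the shift along the tool's x, y, z in m, then the turn, a rotation vector about the tool's x, y, z in degrees. A call has 1 to 10 rows; each row shifts and turns the commanded pose from where the row before left it, along the tool's axes as they then stand; what a row does not reach is not made up. A row lasts 1/10 s, in which the tool goes at most 50 mm and 8.59 degrees, less where a joint would pass 70% of its speed; a pose out of reach is approached as far as the arm can. A call is refused whole if a number of a shift passes 0.05 or a number of a turn 8.59, either way. A call with a gripper value outside its range is refused whole. The fingers move at their own pace and stop on an object; FORCE is the grip in N (left out, the last holds). Time passes only in rows, so rows that do not move let the fingers close. It gives the time, the measured TCP pose, the force, the opening and the grip force at its end, in the units of the state.
- observe(): the state, without advancing time (a new reading comes with each control period).
- grab_frame(name): name is "side" or "top" or "wrist"; returns a dict with "image" (420x560x3 uint8, red, green, blue), "range_z" (420x560 float32, m along the optical axis (not along the pixel's ray), 0 where there is no reading), "fx", "fy", "cx", "cy" (pixels), "R" (3x3) and "t" (3): a world point X has camera coordinates R X + t; the wrist camera has in their place "T_tool_cam" (4x4, takes a point from camera to tool coordinates, whose origin is the TCP and whose axes are the flange's). Camera axes: x right, y down, z forward; pixel columns grow to the right and rows downward; lengths in m; the calibration is good to about 2 mm. The wrist camera is an equidistant fisheye: a pixel r from the principal point sees the ray r / f radians off the axis. A picture is of the moment at which its call begins: read the wrist's pose just before it.
- job_done(): hands the job in; it is judged then, once.
Trained networks look in a picture, given as the dict that the camera call returned (one of the last four; its "shot" number tells which), for a name from the list of things; names that differ only in an ending like _2 or _b are one class to them, and where a whole thing is asked for, a point or a joint stands for the part that bears it (a point fixed in the world has none). Each returns a list of dicts, best first, with "confidence" (0 to 1); they miss things now and then, are a little off and sometimes report something else, mostly with a low value. They report only what shows in the picture. A call takes as long as a camera call.
- find_in(picture, thing): "extent" ([centre column, centre row, width, height] in pixels, round what is visible of it).
- outline_of(picture, thing): "region" (420x560 bool, what is visible of it) and "extent" ([centre column, centre row, width, height] in pixels, round what is visible of it).
- tip_of(picture, thing): "position" ([column, row] in pixels: a listed point, or the origin of a listed thing).
The state is a dict: "clock": time; "qpos": joint angles; "qd": joint speeds; "joint_efforts": joint torques, N m; "position": TCP position; "tool_rot": TCP orientation; "force": force on the tool from outside, world axes, zero at the start; "moment": the same for the moment, N m; "grip_width": finger opening in m; "finger_force": force on a finger pad.
Only numpy, scipy, OpenCV 4.12 (cv2) and the standard library are available. Lean on these libraries where they do the work, as an engineer would, in place of code of your own. Each camera call takes 0.05 s, during which the arm holds its last target. There are 200 camera calls.

TASK

The next order needs longer leads, so reset the length stop on the wire cutter's collecting trough: squeeze the two side tabs of the grey dust cover together, lift the cover off and lay it down flat and right way up in the steel tray, where it stays for the first-piece check. Then pull out the black spring index knob, slide its carriage exactly one notch towards the closed end of the trough, and let the knob spring back so that the pin sits fully home in that notch. Do not drop the cover, and leave the blue bin, the screwdriver and the reel where they are.

Things in the scene. Friction and masses are not known exactly. Their poses are not given: they have to be found in the camera images.
- trough: Collecting trough of bent black sheet steel, fixed to the bench, 290 long, 240 deep, 115 high at the back. Origin: centre of its underside; +x to the back (away from the robot at yaw 0), +y along it towards its CLOSED end (end plate); the -y end is open (feed end). The flat back panel carrying the slide bed slopes 35 deg, rising towards +x: its normal leans 35 deg from vertical towards -x.
- slide_bed: Aluminium bed on the sloped panel, fixed, 84 (x) by 142 (y). Origin: middle of its top. z: normal of the slope, x up the slope, y to the closed end. On it: notched steel rail along y, 30 wide, 11 high, four cross slots 10.5 wide at y = -27, -9, 9, 27 mm; an end block 20 high at |y| = 54 to 62; two catches 10.5 high at x = +-30 to 37, |y| < 12, for the cover's hooks.
- cover: Loose clip-on dust cover of grey plastic: box open below, 54 wide (x), 130 long (y), 53 high (z), about 0.1 kg. Origin: centre of its open underside, on the bed when fitted; z out of its top; axes as slide_bed when fitted. With both tabs pressed in 4 mm or more it lifts straight off along z (60 mm to clear the knob); else two hooks hold it. A notch in its -y end clears the stop rod.
- cover_grip (a point): Point midway between the cover's two side tabs, 34 mm above its underside; axes as the cover's. The tabs are ribbed pads, one in the middle of each long side (+x and -x), 26 wide (y), from 14 to 44 mm above the underside, 6 mm proud of the walls: 66 mm across both, 55 mm with both pressed in. Pads and cover are rigid enough to be carried by the tabs.
- tab_up (a joint): How far the cover's up-slope (+x) tab is pressed in, m: 0 to 0.0055, straight in along the cover's x, spring 2 N at rest, 7.5 N fully in. Its hook is free of the catch from about 0.004.
- tab_down (a joint): The same for the down-slope (-x) tab.
- carriage (a joint): Place of the carriage along the rail, m, growing towards the closed end. Starts at 0, pin in the second slot from the feed end; slots at -0.018, 0, 0.018, 0.036, each with about 1.3 mm play either way. Range -0.0185 to 0.0365; friction about 1 N with the pin clear. One notch towards the closed end is 0.018.
- carriage_top (a point): Centre of the top of the carriage (aluminium saddle 36 by 46, its top 20 mm above the bed), on the knob's axis; axes as slide_bed. A rod from it towards the feed end carries the upright steel stop plate in the trough.
- index_knob (a joint): How far the index knob is pulled out along the bed's z, m: 0 with the pin home, at most 0.014. Spring: 6 N at rest, 13 N at full pull. The 8 mm round-nosed pin is clear of the slots from 0.0085. Let go between slots it rests at about 0.0085; let go within about 3 mm of a slot it drops in and centres the carriage.
- knob_grip (a point): Centre of the black round knob head, 26 diameter, 16 long, 39.5 mm above the bed (19.5 above the carriage's top) when home; moves with the knob. z: pull direction (35 deg from vertical), y along the rail to the closed end. Below the head a 12 mm neck, then a 19 mm collar 5 mm high on the carriage.
- tray: Loose shallow steel tray, 150 (x) by 210 (y, its long side) by 28 high, walls and floor 3 mm, 0.7 kg. Origin: centre of its underside.
- bin: Loose blue plastic parts bin, 150 (x) by 220 (y) by 85 high. Origin: centre of its underside. Bystander.
- screwdriver: Loose screwdriver with a black handle, 160 long, 26 thick, lying along its x. Origin: under its middle. Bystander.
- reel: Loose empty white plastic reel lying flat, 90 diameter, 48 high. Origin: centre of its underside. Bystander.

How it is judged:
By the outcome, as a careful person would: the job done as asked, in the order asked, and still so for the second after the job is handed in, with the robot touching nothing.
It also fails if it takes over 61 s, if anything falls off the work surface, if the arm or the gripper's body presses on something with over 40 N, if the wrist force passes 120 N, or if a joint passes its speed limit or range.

## Working session

There is one attempt and no reset: what is moved stays moved. The work goes in short steps, Python scripts to look and compute and a shell command to move; the robot and the scene stay as the last step left them, time stands still between calls to the robot, and variables do not carry over. Pictures are saved under pics/ and viewed, at most 10 in all, crops included, and the job is handed in when it is done.

```bash
mkdir -p pics; ls; cat > h.py <<'E'
from workcell import *
import numpy as np, cv2
from scipy.spatial.transform import Rotation as Ro
def pix2w(f,uv,z=None):
    u,v=uv
    if z is None:
        p=f["range_z"][int(v)-2:int(v)+3,int(u)-2:int(u)+3]; p=p[p>0]; z=np.median(p)
    c=np.array([(u-f["cx"])/f["fx"]*z,(v-f["cy"])/f["fy"]*z,z])
    return f["R"].T@(c-f["t"])
def cloud(f,mask):
    v,u=np.nonzero(mask&(f["range_z"]>0)); z=f["range_z"][v,u]
    c=np.stack([(u-f["cx"])/f["fx"]*z,(v-f["cy"])/f["fy"]*z,z],1)
    return (c-f["t"])@f["R"]
E
python3 - <<'E'
from h import *
np.set_printoptions(precision=4,suppress=True)
s=observe(); print(s)
for n in ("side","top"):
    f=grab_frame(n); cv2.imwrite(f"pics/{n}0.png",f["image"][...,::-1])
    for k in f:
        if k not in("image","range_z"):print(k,f[k])
    for t in ["trough","slide_bed","cover","cover_grip","tray","bin","screwdriver","reel"]:
        r=tip_of(f,t)[:1]
        if r: print(n,t,r[0]["confidence"],r[0]["position"],pix2w(f,r[0]["position"]))
        o=outline_of(f,t)[:1]
        if o:
            P=cloud(f,o[0]["region"]); print("   ol",o[0]["confidence"],o[0]["extent"],np.percentile(P,[2,50,98],axis=0).round(3).tolist())
E
```

```text
pics
{'clock': 0.0, 'qpos': array([ 1.0718,  0.522 , -0.0363,  1.6   ,  0.0212,  1.0211, -0.1128]), 'qd': array([ 0.0011,  0.    , -0.0003,  0.0016,  0.0023,  0.0007,  0.0007]), 'joint_efforts': array([ -0.0016, -92.7119,   1.9787, -36.9932,   0.0177,   0.0082,
         0.    ]), 'position': array([ 0.2597, -0.5681,  0.2308]), 'tool_rot': array([-3.1405,  0.0001,  0.4288]), 'force': array([ 0.4898, -0.8439,  0.3493]), 'moment': array([0.0266, 0.0154, 0.0143]), 'finger_force': 0.0, 'grip_width': 0.08535494529371239}
fx 534.9787898336608
fy 534.9787898336608
cx 281.69522642915007
cy 211.32664041549788
R [[-0.825  -0.565  -0.0087]
 [-0.3738  0.5573 -0.7414]
 [ 0.4238 -0.6084 -0.671 ]]
t [0.4447 0.2792 1.2738]
shot 1
side trough 0.61 [249.7, 227.7] [0.617  0.0428 0.0364]
   ol 0.93 [247.7, 213.8, 123.6, 107.3] [[0.51, -0.135, 0.004], [0.632, 0.032, 0.048], [0.754, 0.163, 0.109]]
side slide_bed 0.57 [237.1, 215.9] [0.621  0.0865 0.1123]
   ol 0.92 [249.1, 209.4, 72.0, 61.9] [[0.589, -0.08, 0.039], [0.654, -0.061, 0.082], [0.699, 0.125, 0.104]]
side cover 0.68 [238.8, 214.5] [0.6208 0.0795
[... 1753 characters left out ...]
, [0.642, 0.048, 0.114], [0.689, 0.111, 0.129]]
top tray 0.79 [125.1, 251.5] [0.4522 0.3325 0.0032]
   ol 0.79 [122.7, 252.0, 85.5, 63.4] [[0.382, 0.232, -0.0], [0.454, 0.342, 0.004], [0.527, 0.44, 0.03]]
top bin 0.78 [420.6, 231.8] [ 0.4816 -0.4188  0.0368]
   ol 0.92 [429.0, 231.8, 114.3, 90.5] [[0.393, -0.54, 0.001], [0.478, -0.439, 0.013], [0.565, -0.307, 0.088]]
top screwdriver 0.8 [384.0, 152.7] [ 0.6862 -0.3401  0.0243]
   ol 0.67 [386.5, 151.8, 11.6, 61.8] [[0.613, -0.359, -0.001], [0.663, -0.339, 0.022], [0.761, -0.33, 0.029]]
top reel 0.71 [125.6, 252.3] [0.4501 0.3313 0.003 ]
   ol 0.86 [131.0, 158.2, 39.2, 39.4] [[0.652, 0.269, 0.003], [0.69, 0.306, 0.048], [0.731, 0.351, 0.052]]
```

```bash
python3 - <<'E'
from h import *
np.set_printoptions(precision=4,suppress=True)
t=grab_frame("top"); s=grab_frame("side")
a=cv2.resize(t["image"][100:310,60:330],None,fx=2,fy=2)[...,::-1]; b=cv2.resize(s["image"][130:340,150:330],None,fx=2,fy=2)[...,::-1]
cv2.imwrite("pics/a.png",np.hstack([a,b]))
print(a.shape,b.shape)
for f in (t,s):
    for n in ("trough","tray","cover"):
        P=cloud(f,outline_of(f,n)[0]["region"])
        r=cv2.minAreaRect((P[:,:2]*1000).astype(np.float32)); print(n,r)
        if n=="cover":
            # robust plane of top
            best=None; rng=np.random.default_rng(0)
            for _ in range(800):
                q=P[rng.choice(len(P),3,False)]; m=np.cross(q[1]-q[0],q[2]-q[0])
                if np.linalg.norm(m)<1e-5: continue
                m/=np.linalg.norm(m); m*=np.sign(m[2]); 
                if m[2]<.6: continue
                k=abs((P-q[0])@m)<.002
                if best is None or k.sum()>best.sum(): best=k
            Q=P[best]; c=Q.mean(0); n_=np.linalg.svd(Q-c)[2][2]; n_*=np.sign(n_[2])
            print(" plane n",n_,"tilt",np.degrees(np.arccos(n_[2])),"dir",np.degrees(np.arctan2(-n_[1],-n_[0])),len(Q),len(P))
            ex=np.array([np.cos(.611),0,np.sin(.611)])
            ey=np.cross(n_,[0,0,1]);ey/=np.linalg.norm(ey); ey*=np.sign(ey[1]); ex=np.cross(ey,n_)
            uv=np.stack([(Q-c)@ex,(Q-c)@ey],1); r=cv2.minAreaRect((uv*1000).astype(np.float32)); print(" rect",r, "centre",c+(ex*r[0][0]+ey*r[0][1])/1000, np.percentile(uv,[1,99],axis=0)*1000, c)
E
```

```text
(420, 540, 3) (420, 360, 3)
trough ((651.9930419921875, 11.550506591796875), (268.5122985839844, 327.0932312011719), 12.185787200927734)
tray ((453.6530456542969, 343.8285217285156), (158.1992950439453, 228.470458984375), 3.099432945251465)
cover ((647.4833374023438, 51.58226013183594), (75.6880111694336, 127.52030944824219), 13.13098430633545)
 plane n [-0.5604 -0.1261  0.8186] tilt 35.057575635735155 dir 12.67853586106278 838 1560
 rect ((-0.9750709533691406, 0.17830657958984375), (126.9043197631836, 53.95927047729492), 89.80109405517578) centre [0.6325 0.0481 0.1145] [[-26.646  -61.5604]
 [ 25.5889  61.3496]] [0.6333 0.0481 0.1151]
trough ((662.4899291992188, -19.746688842773438), (282.3791198730469, 357.83184814453125), 12.048136711120605)
tray ((459.8457946777344, 329.29998779296875), (171.066162109375, 231.4551544189453), 2.6725964546203613)
cover ((643.1431274414062, 54.4676513671875), (78.10267639160156, 134.83140563964844), 12.655179977416992)
 plane n [-0.5568 -0.1224  0.8216] tilt 34.75391600273109 dir 12.401899364842247 420 1037
 rect ((-0.6486072540283203, -1.5267562866210938), (53.948280334472656, 128.66082763671875), 0.08321205526590347) centre [0.628  0.0503 0.1128] [[-26.8078 -64.762 ]
 [ 25.8037  60.1711]] [0.6282 0.0519 0.1132]
```

View pics/a.png

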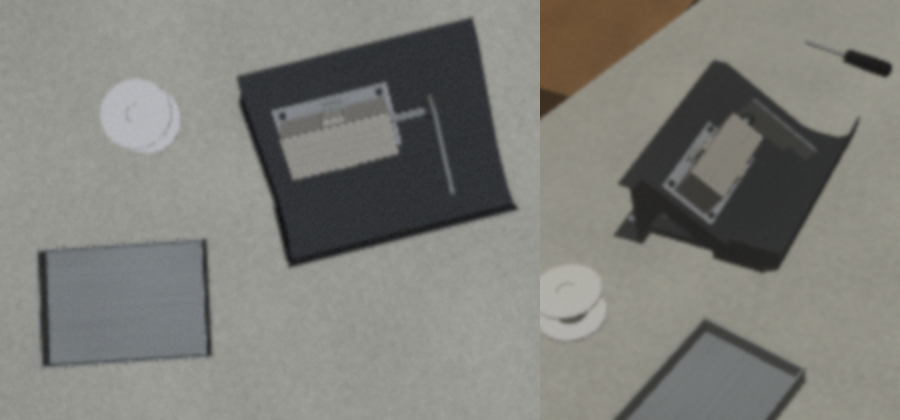

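```bash
cat >> h.py <<'E'
a,b=np.radians(35),np.radians(12.5)
CX=np.array([np.cos(b)*np.cos(a),np.sin(b)*np.cos(a),np.sin(a)]);CY=np.array([-np.sin(b),np.cos(b),0]);CZ=np.cross(CX,CY)
RB=np.stack([CX,CY,CZ],1)            # bed axes
RT=np.stack([CY,CX,-CZ],1)           # tool for cover/knob
BED=np.array([.6303,.0492,.1137])-.053*CZ
def T(R,p): M=np.eye(4);M[:3,:3]=R;M[:3,3]=p;return M
def now(): s=observe(); return T(Ro.from_euler("xyz",s["tool_rot"]).as_matrix(),s["position"])
def rows(A,B,n):
    """straight world path, even turn; n rows in tool axes (mm, deg)"""
    rv=Ro.from_matrix(A[:3,:3].T@B[:3,:3]).as_rotvec(); d=(B[:3,3]-A[:3,3])/n; M=A.copy(); out=[]
    for i in range(n):
        sh=M[:3,:3].T@d; out.append([round(x,3) for x in sh]+[round(x,1) for x in np.degrees(rv/n)]); M=M@T(Ro.from_rotvec(rv/n).as_matrix(),sh)
    return out
def show(B,n):
    A=now()
    for r in rows(A,B,n): print(r)
    D=np.linalg.inv(A)@B; print("total tool shift",D[:3,3].round(4),"turn",np.degrees(Ro.from_matrix(D[:3,:3]).as_rotvec()).round(2))
def down(yaw,p): return T(Ro.from_euler("xyz",[np.pi,0,yaw]).as_matrix(),p)
E
python3 -c "
from h import *
show(T(RT,BED+.17*CZ),20); print(BED+.17*CZ)"
```

```text
[np.float64(0.026), np.float64(-0.021), np.float64(0.001), np.float64(-1.5), np.float64(1.2), np.float64(-3.8)]
[np.float64(0.028), np.float64(-0.019), np.float64(0.001), np.float64(-1.5), np.float64(1.2), np.float64(-3.8)]
[np.float64(0.029), np.float64(-0.018), np.float64(0.001), np.float64(-1.5), np.float64(1.2), np.float64(-3.8)]
[np.float64(0.03), np.float64(-0.016), np.float64(0.001), np.float64(-1.5), np.float64(1.2), np.float64(-3.8)]
[np.float64(0.031), np.float64(-0.014), np.float64(0.002), np.float64(-1.5), np.float64(1.2), np.float64(-3.8)]
[np.float64(0.032), np.float64(-0.012), np.float64(0.002), np.float64(-1.5), np.float64(1.2), np.float64(-3.8)]
[np.float64(0.032), np.float64(-0.01), np.float64(0.002), np.float64(-1.5), np.float64(1.2), np.float64(-3.8)]
[np.float64(0.033), np.float64(-0.008), np.float64(0.003), np.float64(-1.5), np.float64(1.2), np.float64(-3.8)]
[np.float64(0.033), np.float64(-0.005), np.float64(0.003), np.float64(-1.5), np.float64(1.2), np.float64(-3.8)]
[np.float64(0.033), np.float64(-0.003), np.float64(0.004), np.float64(-1.5), np.float64(1.2), 
[... 532 characters left out ...]
-1.5), np.float64(1.2), np.float64(-3.8)]
[np.float64(0.032), np.float64(0.009), np.float64(0.008), np.float64(-1.5), np.float64(1.2), np.float64(-3.8)]
[np.float64(0.031), np.float64(0.011), np.float64(0.009), np.float64(-1.5), np.float64(1.2), np.float64(-3.8)]
[np.float64(0.03), np.float64(0.012), np.float64(0.01), np.float64(-1.5), np.float64(1.2), np.float64(-3.8)]
[np.float64(0.029), np.float64(0.014), np.float64(0.011), np.float64(-1.5), np.float64(1.2), np.float64(-3.8)]
[np.float64(0.027), np.float64(0.015), np.float64(0.012), np.float64(-1.5), np.float64(1.2), np.float64(-3.8)]
total tool shift [ 0.5281 -0.4217  0.0218] turn [-29.37  23.75 -75.34]
[0.5647823  0.03467507 0.20954079]
```

```bash
python3 -m creep '[[[-1,0.026,-0.021,0.001,-1.5,1.2,-3.8],[-1,0.028,-0.019,0.001,-1.5,1.2,-3.8],[-1,0.029,-0.018,0.001,-1.5,1.2,-3.8],[-1,0.03,-0.016,0.001,-1.5,1.2,-3.8],[-1,0.031,-0.014,0.002,-1.5,1.2,-3.8],[-1,0.032,-0.012,0.002,-1.5,1.2,-3.8],[-1,0.032,-0.01,0.002,-1.5,1.2,-3.8],[-1,0.033,-0.008,0.003,-1.5,1.2,-3.8],[-1,0.033,-0.005,0.003,-1.5,1.2,-3.8],[-1,0.033,-0.003,0.004,-1.5,1.2,-3.8]]]' 40
python3 -m creep '[[[-1,0.033,-0.001,0.005,-1.5,1.2,-3.8],[-1,0.033,0.001,0.005,-1.5,1.2,-3.8],[-1,0.033,0.003,0.006,-1.5,1.2,-3.8],[-1,0.033,0.005,0.007,-1.5,1.2,-3.8],[-1,0.032,0.007,0.008,-1.5,1.2,-3.8],[-1,0.032,0.009,0.008,-1.5,1.2,-3.8],[-1,0.031,0.011,0.009,-1.5,1.2,-3.8],[-1,0.03,0.012,0.01,-1.5,1.2,-3.8],[-1,0.029,0.014,0.011,-1.5,1.2,-3.8],[-1,0.027,0.015,0.012,-1.5,1.2,-3.8]]]'
python3 -m creep '[[[-1,0,0,0,0,0,0],[-1,0,0,0,0,0,0]]]'
cat >> h.py <<'E'
def wr():
    A=now(); f=grab_frame("wrist"); f["A"]=A@f["T_tool_cam"]; return f
def wcloud(f,mask):
    v,u=np.nonzero(mask&(f["range_z"]>0)); z=f["range_z"][v,u]
    x,y=(u-f["cx"]),(v-f["cy"]); r=np.hypot(x,y)+1e-9; th=r/f["fx"]; k=np.tan(th)/r
    c=np.stack([x*k*z,y*k*z,z],1); return c@f["A"][:3,:3].T+f["A"][:3,3]
def inbed(P): return (P-BED)@RB
E
python3 - <<'E'
from h import *
np.set_printoptions(precision=4,suppress=True)
f=wr(); print(observe()["position"],observe()["tool_rot"],observe()["qpos"]); show(T(RT,BED+.17*CZ),1)
print(f["T_tool_cam"],f["fx"])
cv2.imwrite("pics/w1.png",f["image"][...,::-1])
o=outline_of(f,"cover")[0]; P=wcloud(f,o["region"]); p=inbed(P); print(o["extent"],o["confidence"])
top=p[abs(p[:,2]-np.median(p[:,2]))<.006]; print(np.percentile(p,[2,50,98],axis=0))
c=top.mean(0); A=np.c_[top[:,:2],np.ones(len(top))]; print("plane",np.linalg.lstsq(A,top[:,2],rcond=None)[0])
print(cv2.minAreaRect((top[:,:2]*1000).astype(np.float32)),np.percentile(top,[1,99],axis=0))
for n in("cover_grip","cover"): print(tip_of(f,n)[:1])
E
```

```text
clock: 3.1
position: [0.4109, -0.2645, 0.2215]
tool_rot: [2.828, -0.108, 1.118]
force: [0.2, -0.4, -0.7]
grip_width: 0.0854
finger_force: 0.0
clock: 4.1
position: [0.535, -0.0297, 0.2099]
tool_rot: [2.587, -0.022, 1.667]
force: [-0.3, -0.2, -0.7]
grip_width: 0.0856
finger_force: 0.0
clock: 4.3
position: [0.5343, -0.0301, 0.2095]
tool_rot: [2.589, -0.023, 1.666]
force: [0.4, -0.7, 1.0]
grip_width: 0.0852
finger_force: 0.0
[ 0.5342 -0.0305  0.2096] [ 2.5891 -0.0231  1.6648] [ 0.5981  0.2965 -0.7161  2.2753  1.0679  0.1663 -0.974 ]
[np.float64(0.062), np.float64(0.03), np.float64(0.02), np.float64(-3.3), np.float64(2.8), np.float64(-6.7)]
total tool shift [0.062  0.0303 0.0205] turn [-3.26  2.81 -6.67]
[[ 0.0009 -0.9501 -0.3119  0.0805]
 [ 1.      0.0008  0.0005 -0.0011]
 [-0.0002 -0.3119  0.9501 -0.1432]
 [ 0.      0.      0.      1.    ]] 325.19226210127806
[320.5, 117.8, 70.6, 155.1] 0.98
[[-0.03   -0.0617  0.0386]
 [-0.0016  0.0024  0.0531]
 [ 0.028   0.0623  0.0551]]
plane [0.0004 0.0007 0.0532]
((-1.2610340118408203, -0.23641204833984375), (54.91885757446289, 130.51856994628906), 0.0006627769325859845) [[-0.0278 -0.0631  0.0514]
 [ 0.025   0.0634  0.0554]]
[{'position': [319.4, 117.1], 'confidence': 0.91}]
[{'position': [318.5, 112.2], 'confidence': 0.68}]
```

View pics/w1.png

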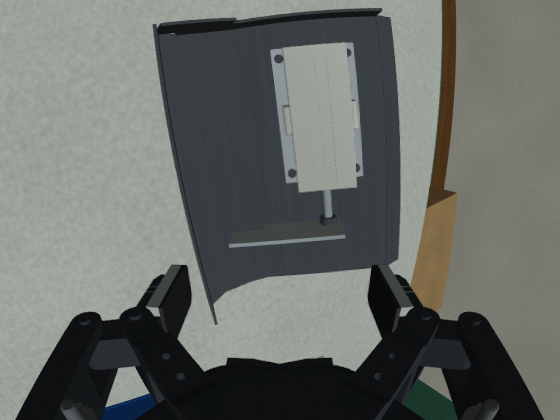

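```bash
sed -i 's/^BED=.*/BED=np.array([.6303,.0492,.1137])-.053*CZ-.0013*CX/' h.py; python3 -c "
from h import *
show(T(RT,BED+.10*CZ),6)"
```

```text
[np.float64(0.011), np.float64(0.005), np.float64(0.015), np.float64(-0.5), np.float64(0.5), np.float64(-1.1)]
[np.float64(0.011), np.float64(0.006), np.float64(0.015), np.float64(-0.5), np.float64(0.5), np.float64(-1.1)]
[np.float64(0.011), np.float64(0.006), np.float64(0.015), np.float64(-0.5), np.float64(0.5), np.float64(-1.1)]
[np.float64(0.01), np.float64(0.006), np.float64(0.015), np.float64(-0.5), np.float64(0.5), np.float64(-1.1)]
[np.float64(0.01), np.float64(0.006), np.float64(0.016), np.float64(-0.5), np.float64(0.5), np.float64(-1.1)]
[np.float64(0.01), np.float64(0.006), np.float64(0.016), np.float64(-0.5), np.float64(0.5), np.float64(-1.1)]
total tool shift [0.0658 0.0326 0.0904] turn [-3.23  2.83 -6.68]
```

```bash
python3 -m creep '[[[-1,0.011,0.005,0.015,-0.5,0.5,-1.1],[-1,0.011,0.006,0.015,-0.5,0.5,-1.1],[-1,0.011,0.006,0.015,-0.5,0.5,-1.1],[-1,0.01,0.006,0.015,-0.5,0.5,-1.1],[-1,0.01,0.006,0.015,-0.5,0.5,-1.1],[-1,0.01,0.006,0.015,-0.5,0.5,-1.1],[-1,0,0,0,0,0,0]]]'
python3 -c "
from h import *
print(observe()['qpos'])
show(T(RT,BED+.10*CZ),1)"
```

```text
clock: 5.2
position: [0.6014, 0.0432, 0.1546]
tool_rot: [2.537, -0.005, 1.788]
force: [0.2, -0.3, 0.2]
grip_width: 0.0857
finger_force: 0.0
[ 0.46693133  0.53817561 -0.77834347  2.20401268  1.88523606  0.32279331
 -1.70286589]
[np.float64(-0.0), np.float64(-0.001), np.float64(0.003), np.float64(-0.4), np.float64(-0.2), np.float64(-0.2)]
total tool shift [-0.0004 -0.0005  0.0034] turn [-0.36 -0.22 -0.21]
```

```bash
python3 - <<'E'
from h import *
np.set_printoptions(precision=4,suppress=True)
f=wr(); cv2.imwrite("pics/w2.png",f["image"][...,::-1])
o=outline_of(f,"cover")[0]; p=inbed(wcloud(f,o["region"]))
top=p[abs(p[:,2]-np.median(p[:,2]))<.006]
A=np.c_[top[:,:2],np.ones(len(top))]; print("plane",np.linalg.lstsq(A,top[:,2],rcond=None)[0],cv2.minAreaRect((top[:,:2]*1000).astype(np.float32)),np.percentile(top,[1,99],axis=0))
show(T(RT,BED+.012*CZ),6)
E
```

```text
plane [ 0.001  -0.0003  0.0532] ((0.019195556640625, -0.2659454345703125), (54.56154251098633, 130.42050170898438), 0.17232440412044525) [[-0.0263 -0.0627  0.0514]
 [ 0.0263  0.0642  0.0551]]
[np.float64(0.0), np.float64(0.0), np.float64(0.015), np.float64(-0.1), np.float64(-0.0), np.float64(-0.0)]
[np.float64(0.0), np.float64(0.0), np.float64(0.015), np.float64(-0.1), np.float64(-0.0), np.float64(-0.0)]
[np.float64(0.0), np.float64(0.0), np.float64(0.015), np.float64(-0.1), np.float64(-0.0), np.float64(-0.0)]
[np.float64(0.0), np.float64(0.0), np.float64(0.015), np.float64(-0.1), np.float64(-0.0), np.float64(-0.0)]
[np.float64(0.0), np.float64(-0.0), np.float64(0.015), np.float64(-0.1), np.float64(-0.0), np.float64(-0.0)]
[np.float64(0.0), np.float64(-0.0), np.float64(0.015), np.float64(-0.1), np.float64(-0.0), np.float64(-0.0)]
total tool shift [0.0006 0.0003 0.0926] turn [-0.36 -0.11 -0.24]
```

View pics/w2.png

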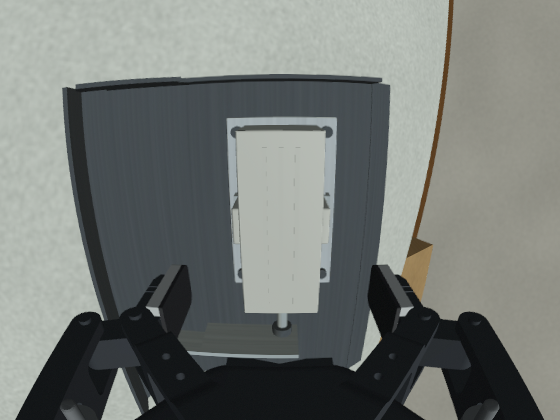

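```bash
python3 -m creep '[[[-1,0,0,0.015,-0.1,0,0],[-1,0,0,0.015,-0.1,0,0],[-1,0,0,0.015,-0.1,0,0],[-1,0,0,0.015,-0.1,0,0],[-1,0,0,0.015,0,0,0],[-1,0.001,0,0.016,0,0,0],[-1,0,0,0,0,0,0]]]'
python3 -c "
from h import *
show(T(RT,BED+.012*CZ),1)"
```

```text
clock: 6.0
position: [0.6516, 0.0541, 0.0802]
tool_rot: [2.531, -0.004, 1.786]
force: [-0.3, -0.1, -0.3]
grip_width: 0.0852
finger_force: 0.0
[np.float64(-0.0), np.float64(0.0), np.float64(0.001), np.float64(0.0), np.float64(-0.1), np.float64(-0.2)]
total tool shift [-0.0002  0.      0.001 ] turn [ 0.01 -0.09 -0.24]
```

```bash
python3 -m creep '[[[1,0,0,0,0,0,0],[1,0,0,0,0,0,0],[1,0,0,0,0,0,0],[1,0,0,0,0,0,0],[1,0,0,0,0,0,0],[1,0,0,0,0,0,0],[1,0,0,0,0,0,0],[1,0,0,0,0,0,0],[1,0,0,0,0,0,0],[1,0,0,0,0,0,0]]]' 40
python3 -m creep '[[[1,0,0,0,0,0,0],[1,0,0,0,0,0,0],[1,0,0,0,0,0,0]]]'
```

```text
clock: 7.0
position: [0.6514, 0.0545, 0.0823]
tool_rot: [2.528, -0.002, 1.788]
force: [-10.1, -4.2, 14.2]
grip_width: 0.0535
finger_force: 39.0
clock: 7.3
position: [0.6514, 0.0545, 0.0823]
tool_rot: [2.528, -0.002, 1.788]
force: [-10.7, -3.1, 13.8]
grip_width: 0.0536
finger_force: 39.0
```

```bash
python3 -m creep '[[[1,0,0,-0.003,0,0,0],[1,0,0,-0.004,0,0,0],[1,0,0,-0.005,0,0,0],[1,0,0,-0.008,0,0,0],[1,0,0,0,0,0,0]]]'
```

```text
clock: 7.8
position: [0.6402, 0.0522, 0.0984]
tool_rot: [2.528, -0.003, 1.788]
force: [0.0, -0.4, -0.4]
grip_width: 0.0534
finger_force: 43.0
```

```bash
python3 -m creep '[[[1,0,0,-0.01,0,0,0],[1,0,0,-0.012,0,0,0],[1,0,0,-0.012,0,0,0],[1,0,0,-0.012,0,0,0],[1,0,0,-0.012,0,0,0],[1,0,0,-0.008,0,0,0],[1,0,0,0,0,0,0]]]'
python3 - <<'E'
from h import *
A=now(); print((A[:3,3]-BED)@RB, observe()["qpos"].round(2))
t=grab_frame("top"); 
R=[[79.,225.],[163.,219.5],[165.5,278.],[82.,283.]]  # rim corners seen
w=[]
for c in R:
    o=t["R"].T@np.array([(c[0]-t["cx"])/t["fx"],(c[1]-t["cy"])/t["fy"],1.]); C=-t["R"].T@t["t"]; w.append(C+o*(.028-C[2])/o[2])
w=np.array(w); print(w.round(4),w.mean(0),[np.linalg.norm(w[i]-w[i-1]) for i in range(4)])
for i,j in((1,0),(2,3)): d=w[j]-w[i]; print(np.degrees(np.arctan2(-d[0],d[1])))
for i,j in((3,0),(2,1)): d=w[j]-w[i]; print(np.degrees(np.arctan2(d[1],d[0])))
cv2.imwrite("pics/t2.png",cv2.resize(t["image"][130:310,60:290],None,fx=3,fy=3)[...,::-1])
show(down(np.radians(93),[.453,.337,.22]),20)
E
```

```text
clock: 8.5
position: [0.6033, 0.0438, 0.1524]
tool_rot: [2.528, -0.003, 1.788]
force: [0.2, 0.9, -1.5]
grip_width: 0.0538
finger_force: 43.3
[0.000964   0.00059662 0.10045053] [ 0.48  0.55 -0.8   2.21  1.92  0.35 -1.73]
[[0.5229 0.4405 0.028 ]
 [0.5309 0.2275 0.028 ]
 [0.384  0.2226 0.028 ]
 [0.3773 0.4323 0.028 ]] [0.45378218 0.33070101 0.028     ] [np.float64(0.14581561610971028), np.float64(0.21316738995191287), np.float64(0.14694292244538085), np.float64(0.20979748418174723)]
2.1293903179322906
1.8146675466827027
3.2182129650942497
1.894571051777389
[np.float64(0.016), np.float64(-0.002), np.float64(-0.005), np.float64(1.8), np.float64(-0.2), np.float64(0.5)]
[np.float64(0.016), np.float64(-0.002), np.float64(-0.005), np.float64(1.8), np.float64(-0.2), np.float64(0.5)]
[np.float64(0.016), np.float64(-0.002), np.float64(-0.005), np.float64(1.8), np.float64(-0.2), np.float64(0.5)]
[np.float64(0.016), np.float64(-0.002), np.float64(-0.005), np.float64(1.8), np.float64(-0.2), np.float64(0.5)]
[np.float64(0.016), np.float64(-0.003), np.float64(-0.005), np.float64(1.8), np.float64(-0.2
[... 1067 characters left out ...]
 np.float64(-0.004), np.float64(1.8), np.float64(-0.2), np.float64(0.5)]
[np.float64(0.015), np.float64(-0.006), np.float64(-0.004), np.float64(1.8), np.float64(-0.2), np.float64(0.5)]
[np.float64(0.015), np.float64(-0.006), np.float64(-0.004), np.float64(1.8), np.float64(-0.2), np.float64(0.5)]
[np.float64(0.015), np.float64(-0.006), np.float64(-0.004), np.float64(1.8), np.float64(-0.2), np.float64(0.5)]
[np.float64(0.015), np.float64(-0.006), np.float64(-0.004), np.float64(1.8), np.float64(-0.2), np.float64(0.5)]
[np.float64(0.015), np.float64(-0.007), np.float64(-0.004), np.float64(1.8), np.float64(-0.2), np.float64(0.5)]
total tool shift [ 0.3189 -0.03   -0.1033] turn [35.04 -3.05  9.07]
```

View pics/t2.png

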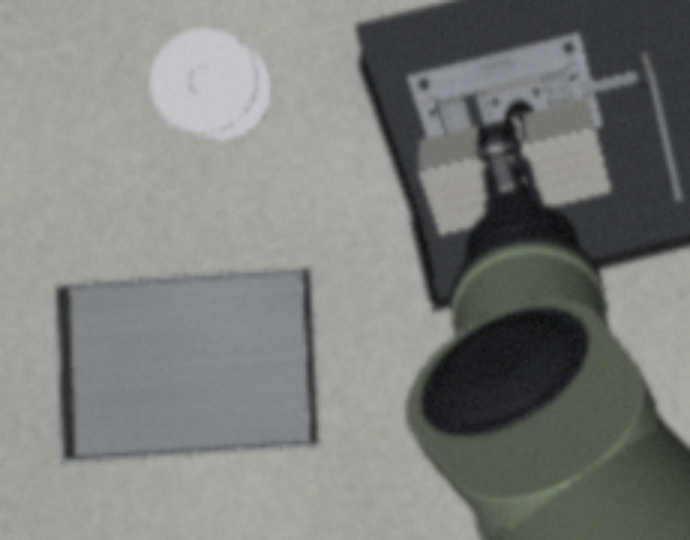

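```bash
python3 -m creep '[[[1,0,0.006,-0.008,0,0,0],[1,0,0.009,-0.012,0,0,0],[1,0,0.011,-0.016,0,0,0],[1,0,0.011,-0.016,0,0,0],[1,0,0.006,-0.008,0,0,0],[1,0,0,0,0,0,0]]]'
python3 - <<'E'
from h import *
A=now(); print(observe()["position"], observe()["qpos"].round(2))
show(down(np.radians(92.3),[.454,.331,.22]),20)
E
```

```text
clock: 9.15
position: [0.6047, 0.0437, 0.222]
tool_rot: [2.529, -0.003, 1.787]
force: [0.1, -0.6, -0.3]
grip_width: 0.0537
finger_force: 43.3
[0.60473253 0.04374437 0.22200434] [ 0.41  0.37 -0.68  2.15  1.25  0.21 -1.13]
[np.float64(0.016), np.float64(-0.004), np.float64(-0.002), np.float64(1.8), np.float64(-0.2), np.float64(0.5)]
[np.float64(0.016), np.float64(-0.004), np.float64(-0.002), np.float64(1.8), np.float64(-0.2), np.float64(0.5)]
[np.float64(0.016), np.float64(-0.004), np.float64(-0.002), np.float64(1.8), np.float64(-0.2), np.float64(0.5)]
[np.float64(0.016), np.float64(-0.004), np.float64(-0.002), np.float64(1.8), np.float64(-0.2), np.float64(0.5)]
[np.float64(0.015), np.float64(-0.004), np.float64(-0.002), np.float64(1.8), np.float64(-0.2), np.float64(0.5)]
[np.float64(0.015), np.float64(-0.005), np.float64(-0.002), np.float64(1.8), np.float64(-0.2), np.float64(0.5)]
[np.float64(0.015), np.float64(-0.005), np.float64(-0.002), np.float64(1.8), np.float64(-0.2), np.float64(0.5)]
[np.float64(0.015), np.float64(-0.005), np.float64(-0.002), np.float64(1.8), np.float64(-0.2), 
[... 722 characters left out ...]
.006), np.float64(-0.001), np.float64(1.8), np.float64(-0.2), np.float64(0.5)]
[np.float64(0.015), np.float64(-0.006), np.float64(-0.001), np.float64(1.8), np.float64(-0.2), np.float64(0.5)]
[np.float64(0.015), np.float64(-0.006), np.float64(-0.001), np.float64(1.8), np.float64(-0.2), np.float64(0.5)]
[np.float64(0.015), np.float64(-0.007), np.float64(-0.0), np.float64(1.8), np.float64(-0.2), np.float64(0.5)]
[np.float64(0.015), np.float64(-0.007), np.float64(-0.0), np.float64(1.8), np.float64(-0.2), np.float64(0.5)]
[np.float64(0.015), np.float64(-0.007), np.float64(-0.0), np.float64(1.8), np.float64(-0.2), np.float64(0.5)]
total tool shift [ 0.3129 -0.0716 -0.0469] turn [35.01 -3.24  9.73]
```

```bash
python3 -m creep '[[[1,0.016,-0.004,-0.002,1.8,-0.2,0.5],[1,0.016,-0.004,-0.002,1.8,-0.2,0.5],[1,0.016,-0.004,-0.002,1.8,-0.2,0.5],[1,0.016,-0.004,-0.002,1.8,-0.2,0.5],[1,0.015,-0.004,-0.002,1.8,-0.2,0.5],[1,0.015,-0.005,-0.002,1.8,-0.2,0.5],[1,0.015,-0.005,-0.002,1.8,-0.2,0.5],[1,0.015,-0.005,-0.002,1.8,-0.2,0.5],[1,0.015,-0.005,-0.002,1.8,-0.2,0.5],[1,0.015,-0.005,-0.002,1.8,-0.2,0.5]]]'
python3 -m creep '[[[1,0.015,-0.005,-0.001,1.8,-0.2,0.5],[1,0.015,-0.006,-0.001,1.8,-0.2,0.5],[1,0.015,-0.006,-0.001,1.8,-0.2,0.5],[1,0.015,-0.006,-0.001,1.8,-0.2,0.5],[1,0.015,-0.006,-0.001,1.8,-0.2,0.5],[1,0.015,-0.006,-0.001,1.8,-0.2,0.5],[1,0.015,-0.006,-0.001,1.8,-0.2,0.5],[1,0.015,-0.007,0,1.8,-0.2,0.5],[1,0.015,-0.007,0,1.8,-0.2,0.5],[1,0.015,-0.007,0,1.8,-0.2,0.5]]]'
python3 -m creep '[[[1,0,0,0,0,0,0]]]'
python3 - <<'E'
from h import *
print(observe()["qpos"].round(2))
f=wr(); cv2.imwrite("pics/w3.png",f["image"][...,::-1])
show(down(np.radians(92.3),[.454,.331,.22]),1)
o=outline_of(f,"tray")[0]; P=wcloud(f,o["region"]); print(o["confidence"],np.percentile(P,[2,50,98],axis=0).round(3))
o=outline_of(f,"cover")[0]; P=wcloud(f,o["region"]); print(o["confidence"],np.percentile(P,[2,50,98],axis=0).round(4))
k=P[abs(P[:,2]-np.median(P[:,2]))<.008]; c=k.mean(0); A=np.c_[k[:,:2]-c[:2],np.ones(len(k))]; print("cover top plane",np.linalg.lstsq(A,k[:,2],rcond=None)[0],c)
E
```

```text
clock: 10.15
position: [0.5291, 0.1865, 0.2193]
tool_rot: [2.846, -0.008, 1.692]
force: [-0.0, -0.5, -1.3]
grip_width: 0.0535
finger_force: 43.3
clock: 11.15
position: [0.4552, 0.3309, 0.217]
tool_rot: [-3.125, 0.016, 1.6]
force: [-0.6, 0.2, -1.3]
grip_width: 0.0534
finger_force: 43.3
clock: 11.25
position: [0.4546, 0.3323, 0.217]
tool_rot: [-3.124, 0.014, 1.602]
force: [-0.5, -0.3, -0.6]
grip_width: 0.0537
finger_force: 43.3
[-0.09  0.61 -0.96  1.73  0.54  1.12 -1.18]
[np.float64(-0.0), np.float64(-0.001), np.float64(-0.003), np.float64(-1.0), np.float64(0.8), np.float64(-0.5)]
total tool shift [-0.0003 -0.001  -0.003 ] turn [-0.95  0.81 -0.5 ]
0.73 [[0.427 0.31  0.221]
 [0.453 0.365 0.254]
 [0.479 0.397 0.256]]
0.91 [[0.4272 0.3103 0.2201]
 [0.453  0.3653 0.254 ]
 [0.4788 0.3968 0.256 ]]
cover top plane [-0.01697276 -0.02153944  0.25404881] [0.45302898 0.35974125 0.25404881]
```

View pics/w3.png

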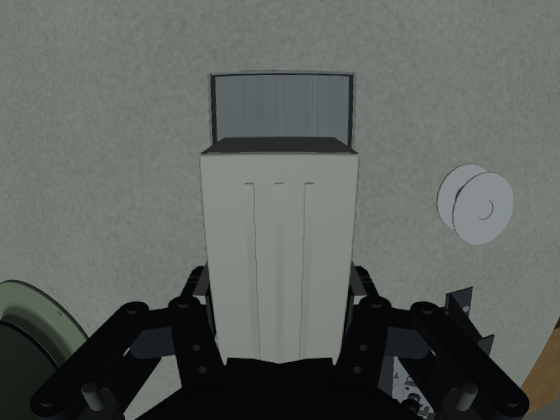

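```bash
python3 -m creep '[[[1,0,-0.001,0.01,-0.4,0.4,-0.5],[1,0,0,0.02,-0.5,0.4,0],[1,0,0,0.025,0,0,0],[1,0,0,0.025,0,0,0],[1,0,0,0.025,0,0,0],[1,0,0,0.025,0,0,0],[1,0,0,0.02,0,0,0],[1,0,0,0.015,0,0,0],[1,0,0,0.01,0,0,0],[1,0,0,0,0,0,0]]]'
python3 - <<'E'
from h import *
print(observe()["qpos"].round(2)); show(down(np.radians(92.3),[.454,.331,.022]),1)
f=wr();o=outline_of(f,"cover")[0]; P=wcloud(f,o["region"])
k=P[abs(P[:,2]-np.median(P[:,2]))<.008]; c=k.mean(0); A=np.c_[k[:,:2]-c[:2],np.ones(len(k))]; print("cover top plane",np.linalg.lstsq(A,k[:,2],rcond=None)[0],c)
t=grab_frame("side"); a=t["image"][250:420,130:330]; cv2.imwrite("pics/s3.png",cv2.resize(a,None,fx=3,fy=3)[...,::-1])
E
```

```text
clock: 12.4
position: [0.4527, 0.3306, 0.0426]
tool_rot: [-3.139, -0.001, 1.611]
force: [0.6, -0.4, -1.1]
grip_width: 0.0537
finger_force: 43.3
[-0.2   0.82 -0.78  1.87  0.79  0.8  -1.37]
[np.float64(0.0), np.float64(0.001), np.float64(0.021), np.float64(-0.1), np.float64(-0.0), np.float64(0.0)]
total tool shift [0.0003 0.0014 0.0206] turn [-0.14 -0.04  0.02]
cover top plane [-0.00225089 -0.00656702  0.08007114] [0.45039497 0.35756789 0.08007114]
```

View pics/s3.png

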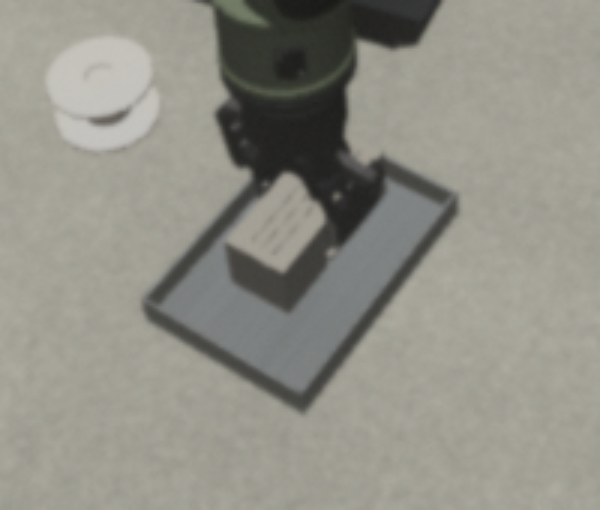

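```bash
python3 -m creep '[[[1,0,0,0.008,0,0,0],[1,0,0,0.007,0,0,0],[1,0,0,0.004,0,0,0],[1,0,0,0.002,0,0,0],[1,0,0,0,0,0,0]]]'
```

```text
clock: 13.05
position: [0.4526, 0.3312, 0.0221]
tool_rot: [-3.139, -0.001, 1.612]
force: [-0.1, -0.6, -1.0]
grip_width: 0.0539
finger_force: 43.3
```

```bash
python3 -m creep '[[[1,0,0,0.001,0,0,0],[1,0,0,0,0,0,0]]]'; python3 -m creep '[[[1,0,0,0.001,0,0,0],[1,0,0,0,0,0,0]]]'
```

```text
clock: 13.25
position: [0.4529, 0.3313, 0.0215]
tool_rot: [-3.14, -0.002, 1.612]
force: [0.9, -0.4, -1.6]
grip_width: 0.0533
finger_force: 43.3
clock: 13.45
position: [0.4528, 0.3312, 0.0204]
tool_rot: [-3.14, -0.002, 1.612]
force: [-0.1, 0.9, -1.5]
grip_width: 0.0538
finger_force: 43.3
```

```bash
python3 -m creep '[[[1,0,0,0.001,0,0,0],[1,0,0,0,0,0,0]]]'; python3 -m creep '[[[1,0,0,0.001,0,0,0],[1,0,0,0,0,0,0]]]'
```

```text
clock: 13.65
position: [0.4528, 0.3311, 0.0194]
tool_rot: [-3.14, -0.002, 1.612]
force: [-0.3, 0.5, -1.9]
grip_width: 0.0533
finger_force: 43.3
clock: 13.85
position: [0.4529, 0.3313, 0.0186]
tool_rot: [-3.14, -0.002, 1.612]
force: [-0.5, -0.8, 2.0]
grip_width: 0.0533
finger_force: 43.8
```

```bash
python3 -m creep '[[[0.2,0,0,0.001,0,0,0],[0,0,0,0,0,0,0],[-0.3,0,0,0,0,0,0],[-0.6,0,0,0,0,0,0],[-1,0,0,0,0,0,0],[-1,0,0,0,0,0,0],[-1,0,0,0,0,0,0]]]'
python3 -m creep '[[[-1,0,0,-0.01,0,0,0],[-1,0,0,-0.02,0,0,0],[-1,0,0,-0.025,0,0,0],[-1,0,0,-0.03,0,0,0],[-1,0,0,-0.03,0,0,0],[-1,0,0,-0.03,0,0,0],[-1,0,0,-0.03,0,0,0],[-1,0,0,-0.025,0,0,0],[-1,0,0,0,0,0,0]]]'
python3 - <<'E'
from h import *
print(observe()["qpos"].round(2))
f=wr();o=outline_of(f,"cover")[0]; P=wcloud(f,o["region"])
k=P[abs(P[:,2]-np.median(P[:,2]))<.008]; c=k.mean(0); A=np.c_[k[:,:2]-c[:2],np.ones(len(k))]; print("cover top plane",np.linalg.lstsq(A,k[:,2],rcond=None)[0],c)
show(T(RT,BED+.14*CZ),20)
E
```

```text
clock: 14.55
position: [0.4528, 0.3312, 0.0173]
tool_rot: [-3.14, -0.002, 1.612]
force: [-0.1, 0.0, -0.6]
grip_width: 0.0856
finger_force: 0.0
clock: 15.45
position: [0.4538, 0.3319, 0.2211]
tool_rot: [3.14, -0.004, 1.612]
force: [0.3, 0.6, 0.2]
grip_width: 0.0854
finger_force: 0.0
[-0.07  0.59 -0.96  1.75  0.54  1.09 -1.18]
cover top plane [-0.0012883  -0.00018074  0.05607884] [0.45186172 0.33427864 0.05607884]
[np.float64(-0.015), np.float64(0.006), np.float64(0.002), np.float64(-1.7), np.float64(0.2), np.float64(-0.5)]
[np.float64(-0.015), np.float64(0.006), np.float64(0.002), np.float64(-1.7), np.float64(0.2), np.float64(-0.5)]
[np.float64(-0.015), np.float64(0.005), np.float64(0.002), np.float64(-1.7), np.float64(0.2), np.float64(-0.5)]
[np.float64(-0.015), np.float64(0.005), np.float64(0.002), np.float64(-1.7), np.float64(0.2), np.float64(-0.5)]
[np.float64(-0.015), np.float64(0.005), np.float64(0.002), np.float64(-1.7), np.float64(0.2), np.float64(-0.5)]
[np.float64(-0.015), np.float64(0.005), np.float64(0.002), np.float64(-1.7), np.float64(0.2), np.float64(-0.5)]
[np.float64(
[... 926 characters left out ...]
.float64(0.003), np.float64(-1.7), np.float64(0.2), np.float64(-0.5)]
[np.float64(-0.016), np.float64(0.003), np.float64(0.003), np.float64(-1.7), np.float64(0.2), np.float64(-0.5)]
[np.float64(-0.016), np.float64(0.002), np.float64(0.003), np.float64(-1.7), np.float64(0.2), np.float64(-0.5)]
[np.float64(-0.016), np.float64(0.002), np.float64(0.003), np.float64(-1.7), np.float64(0.2), np.float64(-0.5)]
[np.float64(-0.016), np.float64(0.002), np.float64(0.003), np.float64(-1.7), np.float64(0.2), np.float64(-0.5)]
[np.float64(-0.016), np.float64(0.002), np.float64(0.003), np.float64(-1.7), np.float64(0.2), np.float64(-0.5)]
total tool shift [-0.2976  0.1153  0.0331] turn [-34.95   3.01  -9.88]
```

```bash
python3 -m creep '[[[-1,-0.015,0.006,0.002,-1.7,0.2,-0.5],[-1,-0.015,0.006,0.002,-1.7,0.2,-0.5],[-1,-0.015,0.005,0.002,-1.7,0.2,-0.5],[-1,-0.015,0.005,0.002,-1.7,0.2,-0.5],[-1,-0.015,0.005,0.002,-1.7,0.2,-0.5],[-1,-0.015,0.005,0.002,-1.7,0.2,-0.5],[-1,-0.015,0.005,0.002,-1.7,0.2,-0.5],[-1,-0.015,0.004,0.002,-1.7,0.2,-0.5],[-1,-0.015,0.004,0.003,-1.7,0.2,-0.5],[-1,-0.015,0.004,0.003,-1.7,0.2,-0.5]]]'
python3 -m creep '[[[-1,-0.015,0.004,0.003,-1.7,0.2,-0.5],[-1,-0.015,0.004,0.003,-1.7,0.2,-0.5],[-1,-0.015,0.003,0.003,-1.7,0.2,-0.5],[-1,-0.015,0.003,0.003,-1.7,0.2,-0.5],[-1,-0.015,0.003,0.003,-1.7,0.2,-0.5],[-1,-0.016,0.003,0.003,-1.7,0.2,-0.5],[-1,-0.016,0.002,0.003,-1.7,0.2,-0.5],[-1,-0.016,0.002,0.003,-1.7,0.2,-0.5],[-1,-0.016,0.002,0.003,-1.7,0.2,-0.5],[-1,-0.016,0.002,0.003,-1.7,0.2,-0.5]]]'
python3 -m creep '[[[-1,-0.009,0,0,0,0,0],[-1,0,0,0,0,0,0]]]'
cat >> h.py <<'E'
def knob():
    """knob head top centre in bed axes (mm) from the wrist camera"""
    f=wr(); o=outline_of(f,"index_knob")
    P=inbed(wcloud(f,np.ones((420,560),bool)))*1000
    m=(abs(P[:,0])<22)&(abs(P[:,1])<50)&(P[:,2]>41)&(P[:,2]<68)&(np.hypot(P[:,0],P[:,1])<60)
    k=P[m]; 
    if len(k)<20: return f,None,o[:1] and o[0]["extent"]
    zt=np.percentile(k[:,2],80); k=k[abs(k[:,2]-zt)<3]; (c,r)=cv2.minEnclosingCircle(k[:,:2].astype(np.float32))
    return f,(np.round(c,1),round(r,1),round(float(np.median(k[:,2])),1),len(k),k[:,:2].mean(0).round(1)),o[:1] and (o[0]["confidence"],o[0]["extent"])
E
python3 - <<'E'
from h import *
f,k,e=knob(); print(k,e,observe()["qpos"].round(2)); show(T(RT,BED+.14*CZ-.009*CY),1)
print(tip_of(f,"knob_grip")[:1],tip_of(f,"carriage_top")[:1])
cv2.imwrite("pics/w4.png",f["image"][...,::-1])
E
```

```text
clock: 16.55
position: [0.5163, 0.1849, 0.1987]
tool_rot: [2.846, -0.023, 1.703]
force: [-0.1, 0.4, 0.0]
grip_width: 0.0854
finger_force: 0.0
clock: 17.55
position: [0.5799, 0.0409, 0.1792]
tool_rot: [2.55, -0.017, 1.797]
force: [-0.4, -0.8, 0.1]
grip_width: 0.0852
finger_force: 0.0
clock: 17.75
position: [0.5821, 0.0309, 0.1788]
tool_rot: [2.551, -0.018, 1.794]
force: [0.3, 0.5, 0.5]
grip_width: 0.0853
finger_force: 0.0
(array([ 1., -9.]), 13.3, 47.7, 782, array([ 1. , -8.5])) (0.65, [287.0, 214.5, 36.4, 37.6]) [ 0.43  0.43 -0.68  2.22  1.72  0.19 -1.56]
[np.float64(-0.003), np.float64(0.002), np.float64(-0.004), np.float64(-1.1), np.float64(-1.0), np.float64(-0.3)]
total tool shift [-0.003   0.0023 -0.0042] turn [-1.1  -1.05 -0.3 ]
[{'position': [289.8, 210.1], 'confidence': 0.69}] [{'position': [287.0, 203.5], 'confidence': 0.89}]
```

View pics/w4.png

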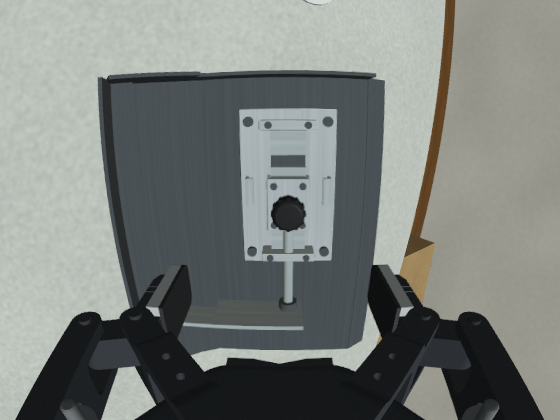

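```bash
python3 -c "
from h import *
show(T(RT,BED+.023*CZ-.009*CY+.001*CX),8)"
```

```text
[np.float64(-0.001), np.float64(0.001), np.float64(0.014), np.float64(-0.1), np.float64(-0.1), np.float64(-0.0)]
[np.float64(-0.001), np.float64(0.001), np.float64(0.014), np.float64(-0.1), np.float64(-0.1), np.float64(-0.0)]
[np.float64(-0.001), np.float64(0.001), np.float64(0.014), np.float64(-0.1), np.float64(-0.1), np.float64(-0.0)]
[np.float64(-0.001), np.float64(0.001), np.float64(0.014), np.float64(-0.1), np.float64(-0.1), np.float64(-0.0)]
[np.float64(-0.001), np.float64(0.001), np.float64(0.014), np.float64(-0.1), np.float64(-0.1), np.float64(-0.0)]
[np.float64(-0.001), np.float64(0.0), np.float64(0.014), np.float64(-0.1), np.float64(-0.1), np.float64(-0.0)]
[np.float64(-0.001), np.float64(0.0), np.float64(0.014), np.float64(-0.1), np.float64(-0.1), np.float64(-0.0)]
[np.float64(-0.0), np.float64(0.0), np.float64(0.014), np.float64(-0.1), np.float64(-0.1), np.float64(-0.0)]
total tool shift [-0.0057  0.0051  0.1128] turn [-1.06 -1.06 -0.23]
```

```bash
python3 -m creep '[[[-1,-0.001,0.001,0.014,-0.2,-0.2,-0.1],[-1,-0.001,0.001,0.014,-0.2,-0.2,-0.1],[-1,-0.001,0.001,0.014,-0.2,-0.2,0],[-1,-0.001,0.001,0.014,-0.2,-0.2,0],[-1,0,0,0.014,-0.2,-0.2,0],[-1,0,0,0.014,0,0,0],[-1,0,0,0.009,0,0,0],[-1,0,0,0,0,0,0]]]'
python3 -c "
from h import *
f,k,e=knob();print(k)
show(T(RT,BED+.023*CZ-.009*CY+.001*CX),2)"
```

```text
clock: 18.75
position: [0.638, 0.042, 0.1046]
tool_rot: [2.532, -0.002, 1.789]
force: [0.3, 0.4, 0.3]
grip_width: 0.0854
finger_force: 0.0
(array([ 0.6, -8.7]), 13.4, 47.7, 1675, array([ 0.7, -8. ]))
[np.float64(0.0), np.float64(-0.0), np.float64(0.01), np.float64(-0.0), np.float64(-0.0), np.float64(-0.0)]
[np.float64(0.0), np.float64(-0.0), np.float64(0.01), np.float64(-0.0), np.float64(-0.0), np.float64(-0.0)]
total tool shift [ 0.     -0.0004  0.0202] turn [-0.05 -0.04 -0.03]
```

```bash
python3 -m creep '[[[-1,0,-0.001,0.012,0,0,0],[-1,0,0,0.008,0,0,0],[-1,0,0,0,0,0,0],[0,0,0,0,0,0,0],[0.2,0,0,0,0,0,0],[0.4,0,0,0,0,0,0],[1,0,0,0,0,0,0],[1,0,0,0,0,0,0],[1,0,0,0,0,0,0],[1,0,0,0,0,0,0]]]' 60
python3 -m creep '[[[1,0,0,0,0,0,0],[1,0,0,0,0,0,0],[1,0,0,0,0,0,0],[1,0,0,0,0,0,0]]]'
python3 -c "
from h import *
show(T(RT,BED+.023*CZ-.009*CY+.001*CX),1)"
```

```text
clock: 19.85
position: [0.6492, 0.0436, 0.0897]
tool_rot: [2.529, 0.0, 1.789]
force: [-5.1, -2.1, 14.0]
grip_width: 0.0243
finger_force: 58.0
clock: 20.25
position: [0.6492, 0.0436, 0.0897]
tool_rot: [2.529, 0.0, 1.789]
force: [-4.4, -1.9, 14.4]
grip_width: 0.0238
finger_force: 58.0
[np.float64(0.001), np.float64(-0.001), np.float64(0.0), np.float64(0.1), np.float64(0.0), np.float64(-0.0)]
total tool shift [ 0.0005 -0.0007  0.0005] turn [ 0.08  0.01 -0.01]
```

```bash
python3 -m creep '[[[1,0,0,-0.003,0,0,0],[1,0,0,-0.003,0,0,0],[1,0,0,-0.003,0,0,0],[1,0,0,-0.003,0,0,0],[1,0,0,0,0,0,0],[1,0,0,0,0,0,0]]]'
python3 -c "
from h import *
A=now();print((A[:3,3]-BED)@RB*1000,RB.T@observe()['force'])"
```

```text
clock: 20.85
position: [0.6427, 0.0422, 0.0991]
tool_rot: [2.53, -0.0, 1.788]
force: [12.0, 3.4, -5.9]
grip_width: 0.0241
finger_force: 59.5
[ 1.58415205 -9.54044566 34.92550386] [  6.83348019   0.70933049 -11.94139053]
```

```bash
python3 -m creep '[[[1,0.002,0,0,0,0,0],[1,0.003,0,0,0,0,0],[1,0.003,0,0,0,0,0],[1,0.003,0,0,0,0,0],[1,0.003,0,0,0,0,0],[1,0.003,0,0,0,0,0],[1,0.001,0,0,0,0,0],[1,0,0,0,0,0,0]]]'
python3 -c "
from h import *
A=now();print((A[:3,3]-BED)@RB*1000,RB.T@observe()['force'])"
```

```text
clock: 21.65
position: [0.6389, 0.0597, 0.099]
tool_rot: [2.53, -0.0, 1.788]
force: [12.6, 2.5, -6.7]
grip_width: 0.0238
finger_force: 59.4
[ 1.57056981  8.40176632 34.81416742] [  6.69323615  -0.24707119 -12.88374706]
```

```bash
python3 -m creep '[[[1,0,0,0.003,0,0,0],[1,0,0,0.003,0,0,0],[1,0,0,0.003,0,0,0],[1,0,0,0,0,0,0],[0.3,0,0,0,0,0,0],[0,0,0,0,0,0,0],[-1,0,0,0,0,0,0],[-1,0,0,0,0,0,0],[-1,0,0,0,0,0,0]]]'
python3 -m creep '[[[-1,0,0,-0.01,0,0,0],[-1,0,0,-0.02,0,0,0],[-1,0,0,-0.02,0,0,0],[-1,0,0,-0.02,0,0,0],[-1,0,0,-0.015,0,0,0],[-1,0,0,0,0,0,0]]]'
python3 - <<'E'
from h import *
f,k,e=knob(); print(k,e)
cv2.imwrite("pics/w5.png",f["image"][60:360,130:430,::-1])
t=grab_frame("top"); o=outline_of(t,"cover"); 
for q in o[:2]: P=cloud(t,q["region"]); print(q["confidence"],q["extent"],np.percentile(P,[2,50,98],axis=0).round(3).tolist())
for n in("tray","bin","reel","screwdriver"):
    q=outline_of(t,n)[0]; print(n,q["extent"])
E
```

```text
clock: 22.55
position: [0.6428, 0.0607, 0.091]
tool_rot: [2.531, -0.001, 1.788]
force: [-0.5, -0.3, -0.4]
grip_width: 0.0832
finger_force: 0.0
clock: 23.15
position: [0.5949, 0.0498, 0.1627]
tool_rot: [2.529, 0.001, 1.788]
force: [-0.3, 0.2, -0.6]
grip_width: 0.0852
finger_force: 0.0
(array([0.9, 8.8]), 12.6, 47.8, 915, array([1. , 9.4])) (0.7, [278.4, 218.6, 40.1, 41.7])
0.77 [120.8, 253.0, 61.1, 31.2] [[0.425, 0.263, 0.004], [0.454, 0.322, 0.056], [0.485, 0.39, 0.061]]
tray [123.1, 249.0, 86.5, 64.8]
bin [428.1, 232.7, 112.7, 86.0]
reel [120.4, 252.3, 62.5, 26.4]
screwdriver [427.9, 229.9, 110.1, 87.5]
```

View pics/w5.png

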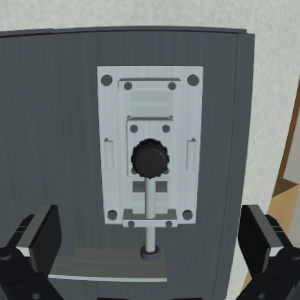

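```bash
python3 -c "
from workcell import *
print(job_done())"
```

```text
the job is handed in; nothing more can be done
None
```

The job is handed in. The cover lies flat and right way up in the tray, and the carriage is one notch (18 mm) towards the closed end. The knob head measures 47.8 mm above the bed, against 47.7 mm before the pull, so the pin is home. It took about 23 s, and I never drove the arm near the bin, screwdriver or reel, though only the bin was confirmed unmoved in the last picture.

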